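Set the twist-lock cassette post level with its neighbour

ROBOT

A 6-joint arm with a two-finger parallel gripper is mounted at the origin on the work surface. World frame = base frame: x ahead of the robot, y to its left, z up, the work surface at z = 0. Lengths are in m, angles in rad, forces in N, time in s.
With the tool pointing down it reaches from about 0.325 to 0.925 m from the base axis. Payload 3.1 kg.
Tool frame: the origin (TCP) lies at the very end of the fingers, on their centre line; the grasp point (between the pads) lies 19 mm behind it; z points along the fingers, y is the direction in which the jaws open and shut (so a half turn about z gives the same grasp; the last joint's range is limited). The gripper opens to 85 mm and grips with 20 to 120 N. Pads are 22 mm wide; open, the fingers measure 114 mm over their backs; the gripper's body (76 mm by 85 mm) begins 54 mm behind the grasp point. The pads swing forward as they close: fully open they stand 13 mm farther back than shut.
Start: joints at [1.198, 0.217, 1.613, -0, 1.311, -0.112], TCP at [0.161, 0.604, 0.231] pointing down, gripper open.
Joint ranges: [-2.75, 2.75], [-0.78, 2.1], [0.31, 2.55], [-1.13, 4.27], [0.13, 2.63], [-2.58, 2.58]. Speed limits (rad/s): [2.79, 2.79, 3.14, 3.14, 3.14, 3.14].

INTERFACE

Orientations are given as a unit quaternion [x, y, z, w].
In Python, from bench import observe, snapshot, camera_model, close_job, boxes_of, mark_of gives the robot as it stands.
- The arm moves only by the tool move_arm, never from a script. Its argument "steps" is a list of rows, each an object of numbers: "x", "y", "z": the shift along the tool's x, y, z in cm; "rx", "ry", "rz": the turn, a rotation vector about the tool's x, y, z in degrees; "claw": the opening, from -1 (shut) to 1 (fully open). In form: [{"x": .., "y": .., "z": .., "rx": .., "ry": .., "rz": .., "claw": ..}, ...]. A call has exactly 5 rows; each row is the pose to reach, as a shift and turn from the pose commanded when the call began, along the tool's axes at that moment; what a row does not reach only later rows make up. A row lasts 1/12 s, in which the tool goes at most 41.7 mm and 7.16 degrees, less where a joint would pass 70% of its speed; a pose out of reach is approached as far as the arm can. A call with a gripper value outside its range is refused whole. The fingers move at their own pace and stop on an object; the grip force is fixed at half the most. Time passes only in rows, so rows that repeat a pose let the fingers close, or fill a call up. It gives the time, the measured TCP pose, the force and the opening at its end, in the units of the state.
- observe(): the state, without advancing time (a new reading comes with each control period).
- snapshot(name): name is "scene" or "top" or "wrist"; returns (picture, depth): 480x640x3 uint8, red, green, blue; 480x640 float32, m along the optical axis (not along the pixel's ray), 0 where there is no reading.
- camera_model(name): a dict with "fx", "fy", "cx", "cy" (pixels), "view" (4x4, takes a point from world to camera coordinates). Camera axes: x right, y up, looking along -z (the intrinsics and any distortion apply to the point x, -y, -z); pixel columns grow to the right and rows downward; lengths in m; the calibration is good to about 2 mm. A picture is of the moment at which its call begins: read the wrist's pose just before it. camera_model takes no time and is no camera call; for the wrist camera it gives the pose at the moment of the call.
- close_job(): hands the job in, once; it reports no verdict.
Trained networks look in the newest picture that a camera, given by its name, has taken for a name from the list of things; names that differ only in an ending like _2 or _b are one class to them, and where a whole thing is asked for, a point or a joint stands for the part that bears it (a point fixed in the world has none). Each returns a list of dicts, best first, with "conf" (0 to 1); they miss things now and then, are a little off and sometimes report something else, mostly with a low value. They report only what shows in the picture. A call takes as long as a camera call. They do not tell look-alikes from the thing itself.
- boxes_of(camera, target): "centre" ([column, row] in pixels, amid what is visible of it).
- mark_of(camera, target): "centre" ([column, row] in pixels: a listed point, or the origin of a listed thing).
The state is a dict: "clock": time; "joint_positions": joint angles; "qvel": joint speeds; "effort": joint torques, N m; "position": TCP position; "tool_rot": TCP orientation; "force": force on the tool from outside, world axes, zero at the start; "ft_torque": the same for the moment, N m; "grip_width": opening from 0.0 (shut) to 1.0 (fully open).
Only numpy, scipy, OpenCV 4.12 (cv2) and the standard library are available. Lean on these libraries where they do the work, as an engineer would, in place of code of your own. Each camera call takes 0.05 s, during which the arm holds its last target. There are 200 camera calls.

TASK

Two telescoping cassette support posts with T-shaped bar heads stand on the deck, and one is too short. Take the short one by its bar head, twist it counter-clockwise (seen from above) to unlock it, slide it straight up until its head is level with the head of the other post, then twist it back fully to lock it and let go. Do not force it up while it is locked, and leave the taller post as it is.

Things in the scene. Friction and masses are not known exactly. Their poses are not given: they have to be found in the camera images.
- post_grip (a point): Centre of the black bar head of the short post (the one to set), on the post's vertical axis. The bar is 64 long (its x axis), 18 thick (y), 30 tall (z up); grip it across its 18 mm thickness from above. A 17 mm steel rod runs down from it. With the rod fully in, this point is 165 above the deck. The point turns and rises with the head.
- post: Foot of the short post, fixed to the deck; origin at its underside's centre, on the post's axis. Black foot 110 (x) x 70 (y) x 12, carrying an upright 28 mm sleeve with a 33 mm collar, top at 130 above the deck, in which the rod slides. When locked, the bar head lies in line with the foot's long side.
- post_rod (a joint): How far the inner rod of the short post is drawn up out of its sleeve, m, 0 (fully in) to 0.10. While unlocked it slides against about 5 N of friction and stays where it is left.
- post_head (a joint): Twist of the short post's bar head about the vertical, rad: 0 locked (bar in line with the foot's long side, a hard stop), growing counter-clockwise seen from above to 1.35 (hard stop). The inner lock grips the rod below about 0.55 and is free above that; turn it to about 1.1 to unlock. Turning takes less than 0.4 N m; below about 0.2 it holds itself shut, above 0.5 it stays where it is left.
- ref_grip (a point): Centre of the bar head of the other, taller post (same make and sizes, already locked at the right height, 50 to 85 mm drawn out), on its axis, x along the bar. The heights of the two heads are compared at these two points. To be left alone.
Mind the look-alikes: they are no part of the job. What is shaped like the part that bears ref_grip but orange is not meant.

How it is judged:
On the way, in this order (a step that is already met when the one before it is completed fails the run):
1. the short post's head is turned counter-clockwise by at least 45 degrees (0.8 rad) to unlock, before it has been raised (its head still within 15 mm of its start) (value of joint post_head above 0.8 rad and distance of post_grip from where it was at the start of the episode below 0.015 m), for 0.1 s.
2. still unlocked (turned more than 0.6 rad), its head is slid level with the other post's head, within 12 mm (z of post_grip in the frame of ref_grip between -0.012 and 0.012 m and value of joint post_head above 0.6 rad), for 0.1 s.
At the end, for the whole second after the job is handed in: The short post's head is level with the taller post's head within 12 mm, twisted back to locked (within 0.21 rad = 12 degrees of the locked stop), and the taller post's head is within 8 mm of where it was (z of post_grip in the frame of ref_grip between -0.012 and 0.012 m and value of joint post_head below 0.21 rad and distance of ref_grip from where it was at the start of the episode below 0.008 m); the robot touches nothing.
It fails at once if the taller post is moved (its head by more than 8 mm) (distance of ref_grip from where it was at the start of the episode above 0.008 m).
It also fails if it takes over 42 s, if anything falls off the work surface, if the arm or the gripper's body presses on something with over 40 N, if the wrist force passes 120 N, or if a joint passes its speed limit or range.

## Working session

There is one attempt and no reset: what is moved stays moved. The work goes in short steps, Python scripts to look and compute and a tool call to move; the robot and the scene stay as the last step left them, time stands still between calls to the robot, and variables do not carry over. Pictures are saved under pics/ and viewed, on a budget of 10 in all, crops included, one or two more only if the job needs it, and the job is handed in when it is done.

Besides the shell and the picture viewer there is one more tool, called after "Request:" by a JSON object that holds its "fn" and its "kwargs", one argument or row to a line. move_arm: Moves the arm, as the interface text tells. Its arguments: {"type":"object","properties":{"steps":{"type":"array","items":{"type":"object","properties":{"x":{"type":"number"},"y":{"type":"number"},"z":{"type":"number"},"rx":{"type":"number"},"ry":{"type":"number"},"rz":{"type":"number"},"claw":{"type":"number"}}}}},"required":["steps"]}

```bash
mkdir -p pics
cat > h.py <<'E'
import numpy as np, cv2
from bench import *
def px2w(cam,depth,u,v,m=None,r=2):
    m=m or camera_model(cam); u0,v0=int(round(u)),int(round(v))
    d=depth[max(0,v0-r):v0+r+1,max(0,u0-r):u0+r+1]; d=np.median(d[d>0])
    p=np.array([(u-m['cx'])/m['fx']*d,-(v-m['cy'])/m['fy']*d,-d,1])
    return (np.linalg.inv(np.array(m['view']))@p)[:3]
E
python3 - <<'E'
from h import *
print(observe())
for c in ['scene','top']:
    im,d=snapshot(c); cv2.imwrite(f'pics/{c}1.png',im[...,::-1]); np.save(f'{c}1.npy',d)
    m=camera_model(c); print(c,{k:v for k,v in m.items() if k!='view'})
    for t in ['post_grip','ref_grip','post']:
        for b in mark_of(c,t): print(t,b,px2w(c,d,*b['centre'],m).round(3))
E
```

```text
{'clock': 0.0, 'joint_positions': array([ 1.19780812e+00,  2.17787517e-01,  1.61493489e+00, -9.82190279e-06,
        1.31128774e+00, -1.12214490e-01]), 'qvel': array([-0.00208562, -0.00022279, -0.0012168 ,  0.0015682 ,  0.00028454,
       -0.00073008]), 'effort': array([ 1.41135915e-03, -3.96834862e+01, -3.03859127e+01,  1.95508956e-04,
        9.49861540e-03, -6.56382596e-06]), 'position': array([0.16083367, 0.60310755, 0.22994718]), 'tool_rot': array([ 1.30016377e-01,  9.91511110e-01, -1.17448850e-03, -2.85769116e-04]), 'force': array([ 0.19608355, -0.55690796, -0.28996491]), 'ft_torque': array([ 0.00900312, -0.00827865,  0.00715038]), 'grip_width': 0.9970720954798898}
scene {'fx': 474.060030210065, 'fy': 474.060030210065, 'cx': 311.129623226065, 'cy': 234.7844020152498}
post_grip {'centre': [473.1, 353.3], 'conf': 0.92} [0.542 0.212 0.194]
ref_grip {'centre': [320.9, 292.1], 'conf': 0.96} [ 0.596 -0.05   0.182]
ref_grip {'centre': [217.7, 182.5], 'conf': 0.95} [ 0.524 -0.358  0.181]
ref_grip {'centre': [311.5, 169.2], 'conf': 0.9} [ 0.384 -0.227  0.182]
ref_grip {'centre': [154.8, 127.3], 'conf': 0.66} [ 0.493 -0.572  0.18 ]
post {'centre': [472.0, 355.0], 'conf': 0.68} [0.546 0.212 0.194]
top {'fx': 561.038607438693, 'fy': 561.038607438693, 'cx': 322.87213234439105, 'cy': 236.88381310049493}
post_grip {'centre': [134.0, 202.7], 'conf': 0.67} [0.545 0.208 0.195]
ref_grip {'centre': [430.3, 210.2], 'conf': 0.94} [ 0.518 -0.359  0.183]
ref_grip {'centre': [544.6, 223.5], 'conf': 0.8} [ 0.487 -0.574  0.183]
ref_grip {'centre': [346.7, 176.2], 'conf': 0.69} [ 0.576 -0.199  0.243]
ref_grip {'centre': [268.6, 179.4], 'conf': 0.57} [ 0.586 -0.05   0.183]
ref_grip {'centre': [364.6, 287.1], 'conf': 0.55} [ 0.374 -0.229  0.185]
post {'centre': [162.0, 218.5], 'conf': 0.91} [0.535 0.202 0.037]
```

View pics/scene1.png

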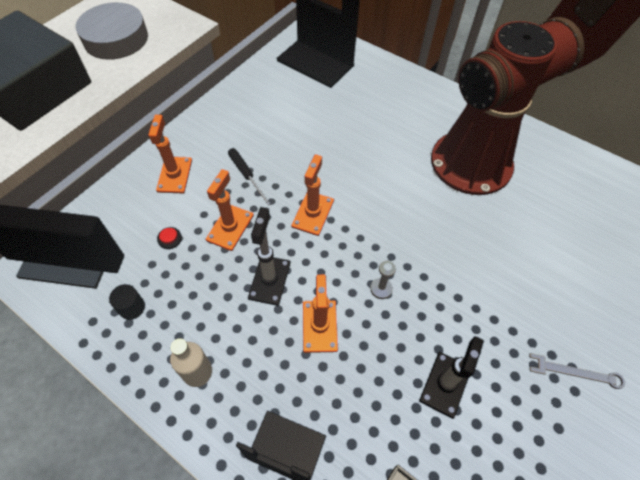

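View pics/top1.png

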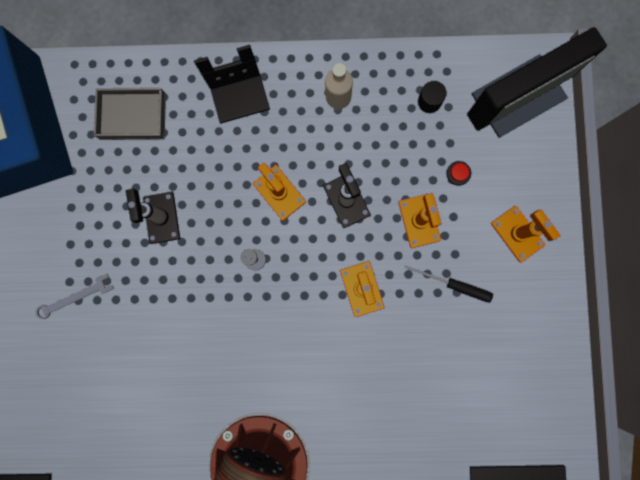

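The pictures show two black posts; the other four are orange look-alikes. At scene (472,353) / top (134,204) the black post's head top is about z 0.195, so it is the short one. At scene (262,222) / top (347,178) the black post's head top is about 0.243, so it is the reference. The orange ones, at top (268,179), (430,210), (545,224) and (365,287), are not meant.

Run:
```python
from h import *
im=cv2.imread('pics/top1.png')
rows=[]
for cam in ['top','scene']:
    d=np.load(f'{cam}1.npy'); m=camera_model(cam); v,u=np.mgrid[:480,:640]
    P=np.stack([(u-m['cx'])/m['fx']*d,-(v-m['cy'])/m['fy']*d,-d,np.ones_like(d)],-1)@np.linalg.inv(np.array(m['view'])).T
    for n,c in {'short':(.543,.21),'ref':(.577,-.2)}.items():
        near=(np.hypot(P[...,0]-c[0],P[...,1]-c[1])<.06)&(d>0)&(P[...,2]>.17)
        q=P[near][:,:3]; zt=np.percentile(q[:,2],90); s=q[q[:,2]>zt-.006]
        r=cv2.minAreaRect((s[:,:2]*1000).astype(np.float32))
        w,V=np.linalg.eigh(np.cov(s[:,:2].T)); a=np.degrees(np.arctan2(V[1,1],V[0,1]))
        print(cam,n,'top z',np.median(s[:,2]).round(4),'mean',s.mean(0).round(4),'rect',np.round(r[0],1),np.round(r[1],1),'axis deg',a.round(1),len(s))
    if cam=='top':
        f=(np.hypot(P[...,0]-.535,P[...,1]-.2)<.09)&(P[...,2]>.008)&(P[...,2]<.02)&(d>0)&(im.max(2)<90)
        s=P[f]; r=cv2.minAreaRect((s[:,:2]*1000).astype(np.float32)); print('foot',r)
cv2.imwrite('pics/crop.png',np.hstack([cv2.resize(im[160:250,x:x+90],(400,400),interpolation=cv2.INTER_CUBIC) for x in (110,305)]))
```

```text
top short top z 0.1953 mean [0.5411 0.2121 0.1952] rect [542.2 212.7] [64.  18.5] axis deg -168.4 286
top ref top z 0.2415 mean [ 0.5713 -0.2029  0.2416] rect [ 571.7 -202.8] [63.5 17.9] axis deg -155.8 328
foot ((539.0750732421875, 205.485595703125), (126.48561096191406, 126.68982696533203), 64.51294708251953)
scene short top z 0.193 mean [0.5427 0.2132 0.193 ] rect [541.7 213.3] [63.1 18.4] axis deg -169.8 434
scene ref top z 0.2398 mean [ 0.572  -0.2009  0.2398] rect [ 570.7 -202. ] [65.3 18.1] axis deg -156.2 318
```

View pics/crop.png

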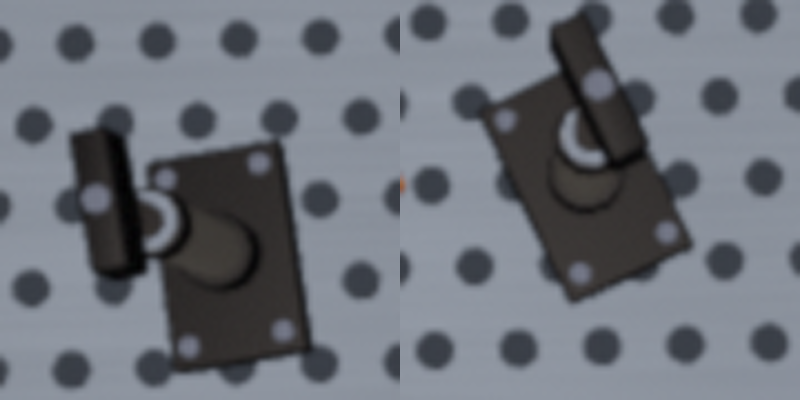

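Confirmed in the crop: the left post (top 134,204) is black with its head low, about in line with its foot. The right post is black and taller. The heads differ by about 46.5 mm. I'm moving towards the short post now, turning the tool by about 154° so the last joint has room for the twist.

Request:
{"fn": "move_arm", "kwargs": {
  "steps": [
    {"x": -2.3,"y": -1.4,"z": -1,"rz": 6.8,"claw": 1},
    {"x": -4.7,"y": -2.8,"z": -2,"rz": 13.6,"claw": 1},
    {"x": -7,"y": -4.2,"z": -3,"rz": 20.4,"claw": 1},
    {"x": -9.4,"y": -5.6,"z": -3,"rz": 27.2,"claw": 1},
    {"x": -11.7,"y": -6.9,"z": -3,"rz": 34,"claw": 1}
  ]
}}

```text
invalid input at $.steps[0]: expected keys x, y, z, rx, ry, rz, claw
```

Request:
{"fn": "move_arm", "kwargs": {
  "steps": [
    {"x": -2.3,"y": -1.4,"z": -1,"rx": 0,"ry": 0,"rz": 6.8,"claw": 1},
    {"x": -4.7,"y": -2.8,"z": -2,"rx": 0,"ry": 0,"rz": 13.6,"claw": 1},
    {"x": -7,"y": -4.2,"z": -3,"rx": 0,"ry": 0,"rz": 20.4,"claw": 1},
    {"x": -9.4,"y": -5.6,"z": -3,"rx": 0,"ry": 0,"rz": 27.2,"claw": 1},
    {"x": -11.7,"y": -6.9,"z": -3,"rx": 0,"ry": 0,"rz": 34,"claw": 1}
  ]
}}

```text
clock: 0.82
position: [0.2575, 0.5066, 0.2626]
tool_rot: [0.417, 0.909, 0.001, 0.0]
force: [0.9, -0.3, -0.6]
grip_width: 0.995
```

Request:
{"fn": "move_arm", "kwargs": {
  "steps": [
    {"x": -2.7,"y": 0.2,"z": 0,"rx": 0,"ry": 0,"rz": 6.8,"claw": 1},
    {"x": -5.4,"y": 0.3,"z": 0,"rx": 0,"ry": 0,"rz": 13.6,"claw": 1},
    {"x": -8.1,"y": 0.5,"z": 0,"rx": 0,"ry": 0,"rz": 20.4,"claw": 1},
    {"x": -10.9,"y": 0.6,"z": 0,"rx": 0,"ry": 0,"rz": 27.2,"claw": 1},
    {"x": -13.6,"y": 0.8,"z": 0,"rx": 0,"ry": 0,"rz": 34,"claw": 1}
  ]
}}

```text
clock: 1.23
position: [0.3525, 0.4086, 0.2615]
tool_rot: [0.664, 0.747, 0.0, 0.0]
force: [-0.5, 1.1, -0.2]
grip_width: 1.0
```

```bash
cat >> h.py <<'E'
from scipy.spatial.transform import Rotation as R
def togo(target,b,pos=None,q=None):
    "shift (cm) and rz (deg) in tool axes to world target, tool down, jaw axis at bearing b deg"
    o=observe(); p=o['position']; r=R.from_quat(o['tool_rot']); c,s=np.cos(np.radians(b)),np.sin(np.radians(b))
    T=R.from_matrix(np.array([[-s,c,0],[c,s,0],[0,0,-1.]]))
    print(o['clock'],p.round(4),'jaw bearing',np.degrees(np.arctan2(*r.as_matrix()[[1,0],1])).round(1),'j6',np.degrees(o['joint_positions'][5]).round(1),'F',o['force'].round(1),'M',o['ft_torque'].round(2))
    print('shift',(r.inv().apply(np.array(target)-p)*100).round(2),'rv',np.degrees((r.inv()*T).as_rotvec()).round(1))
E
python3 -c "
from h import *
togo([.542,.213,.26],-79)"
```

```text
1.2333 [0.3525 0.4086 0.2615] jaw bearing 6.7 j6 35.0 F [-0.5  1.1 -0.2] M [-0.03  0.04 -0.06]
shift [-21.65  16.53   0.15] rv [ 0.  -0.  85.7]
```

Request:
{"fn": "move_arm", "kwargs": {
  "steps": [
    {"x": -2.2,"y": 1.6,"z": 0,"rx": 0,"ry": 0,"rz": 7,"claw": 1},
    {"x": -4.4,"y": 3.3,"z": 0,"rx": 0,"ry": 0,"rz": 14,"claw": 1},
    {"x": -6.6,"y": 5,"z": 0,"rx": 0,"ry": 0,"rz": 21,"claw": 1},
    {"x": -8.8,"y": 6.7,"z": 0,"rx": 0,"ry": 0,"rz": 28,"claw": 1},
    {"x": -11,"y": 8.4,"z": 0,"rx": 0,"ry": 0,"rz": 35,"claw": 1}
  ]
}}

```text
clock: 1.65
position: [0.4494, 0.3099, 0.2615]
tool_rot: [0.858, 0.513, 0.0, -0.0]
force: [0.2, 0.3, 0.1]
grip_width: 0.997
```

```bash
python3 -c "
from h import *
togo([.542,.213,.26],-79)"
```

```text
1.65 [0.4494 0.3099 0.2615] jaw bearing -28.3 j6 55.5 F [0.2 0.3 0.1] M [-0.01 -0.01  0.03]
shift [-4.14 12.74  0.15] rv [ 0.  -0.  50.7]
```

Request:
{"fn": "move_arm", "kwargs": {
  "steps": [
    {"x": -0.8,"y": 2.5,"z": 0,"rx": 0,"ry": 0,"rz": 7,"claw": 1},
    {"x": -1.6,"y": 5,"z": 0,"rx": 0,"ry": 0,"rz": 14,"claw": 1},
    {"x": -2.4,"y": 7.5,"z": 0,"rx": 0,"ry": 0,"rz": 21,"claw": 1},
    {"x": -3.2,"y": 10,"z": 0,"rx": 0,"ry": 0,"rz": 28,"claw": 1},
    {"x": -4,"y": 12.3,"z": 0,"rx": 0,"ry": 0,"rz": 35,"claw": 1}
  ]
}}

```text
clock: 2.07
position: [0.5396, 0.2167, 0.2614]
tool_rot: [0.973, 0.231, 0.0, 0.0]
force: [-1.3, 0.8, 0.1]
grip_width: 1.0
```

Request:
{"fn": "move_arm", "kwargs": {
  "steps": [
    {"x": 0,"y": 0,"z": 0,"rx": 0,"ry": 0,"rz": 5,"claw": 1},
    {"x": 0,"y": 0,"z": 0,"rx": 0,"ry": 0,"rz": 10,"claw": 1},
    {"x": 0,"y": 0,"z": 0,"rx": 0,"ry": 0,"rz": 14.5,"claw": 1},
    {"x": 0,"y": 0,"z": 0,"rx": 0,"ry": 0,"rz": 14.5,"claw": 1},
    {"x": 0,"y": 0,"z": 0,"rx": 0,"ry": 0,"rz": 14.5,"claw": 1}
  ]
}}

```text
clock: 2.48
position: [0.5385, 0.2179, 0.2613]
tool_rot: [0.994, 0.11, 0.0, 0.0]
force: [-0.4, -0.1, -0.5]
grip_width: 1.004
```

Run:
```python
from h import *
togo([.542,.213,.161],-79)
m=camera_model('wrist'); im,d=snapshot('wrist'); cv2.imwrite('pics/w1.png',im[...,::-1])
for b in mark_of('wrist','post_grip'): print(b,px2w('wrist',d,*b['centre'],m).round(4))
v,u=np.mgrid[:480,:640]
P=np.stack([(u-m['cx'])/m['fx']*d,-(v-m['cy'])/m['fy']*d,-d,np.ones_like(d)],-1)@np.linalg.inv(np.array(m['view'])).T
s=P[(np.hypot(P[...,0]-.542,P[...,1]-.213)<.045)&(d>0)&(abs(P[...,2]-.194)<.008)][:,:3]
r=cv2.minAreaRect((s[:,:2]*1000).astype(np.float32)); print(len(s),np.median(s[:,2]),s.mean(0),r)
s=P[(np.hypot(P[...,0]-.542,P[...,1]-.213)<.1)&(d>0)&(abs(P[...,2]-.012)<.005)&(im.max(2)<80)][:,:3]
if len(s): print('foot',len(s),cv2.minAreaRect((s[:,:2]*1000).astype(np.float32)))
```

```text
2.4833 [0.5385 0.2179 0.2613] jaw bearing -77.3 j6 92.4 F [-0.4 -0.1 -0.5] M [ 0.03  0.05 -0.01]
shift [ 0.23  0.55 10.03] rv [ 0.  -0.   1.7]
{'centre': [324.0, 241.4], 'conf': 0.57} [0.5472 0.2147 0.1935]
2450 0.19261239902419616 [0.54357051 0.21388825 0.19252014] ((541.3591918945312, 213.3775177001953), (63.90778732299805, 17.971019744873047), 10.158931732177734)
foot 3175 ((541.0321655273438, 213.78123474121094), (109.14541625976562, 69.5740966796875), 9.139911651611328)
```

View pics/w1.png

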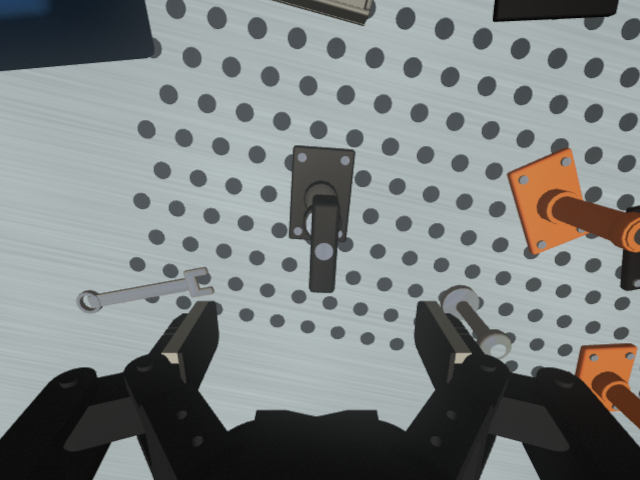

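The wrist picture shows the black head at pixel (323,245), standing between the open fingers. Its pose is (0.541, 0.213) at bearing 10°, and the foot at 9°. I'm descending onto it.

Request:
{"fn": "move_arm", "kwargs": {
  "steps": [
    {"x": 0.2,"y": 0.5,"z": 2,"rx": 0,"ry": 0,"rz": 2.5,"claw": 1},
    {"x": 0.2,"y": 0.5,"z": 4.5,"rx": 0,"ry": 0,"rz": 2.5,"claw": 1},
    {"x": 0.2,"y": 0.5,"z": 7,"rx": 0,"ry": 0,"rz": 2.5,"claw": 1},
    {"x": 0.2,"y": 0.5,"z": 9,"rx": 0,"ry": 0,"rz": 2.5,"claw": 1},
    {"x": 0.2,"y": 0.5,"z": 10,"rx": 0,"ry": 0,"rz": 2.5,"claw": 1}
  ]
}}

```text
clock: 3.0
position: [0.5394, 0.2131, 0.158]
tool_rot: [0.996, 0.088, -0.003, 0.0]
force: [-1.0, 1.0, -0.4]
grip_width: 1.002
```

Request:
{"fn": "move_arm", "kwargs": {
  "steps": [
    {"x": 0,"y": 0,"z": 0,"rx": 0,"ry": 0,"rz": 0,"claw": -0.2},
    {"x": 0,"y": 0,"z": 0,"rx": 0,"ry": 0,"rz": 0,"claw": -0.4},
    {"x": 0,"y": 0,"z": 0,"rx": 0,"ry": 0,"rz": 0,"claw": -1},
    {"x": 0,"y": 0,"z": 0,"rx": 0,"ry": 0,"rz": 0,"claw": -1},
    {"x": 0,"y": 0,"z": 0,"rx": 0,"ry": 0,"rz": 0,"claw": -1}
  ]
}}

```text
clock: 3.42
position: [0.5428, 0.2139, 0.1632]
tool_rot: [0.996, 0.088, 0.002, -0.0]
force: [-0.3, 0.2, 0.3]
grip_width: 0.301
```

```bash
python3 -c "
from h import *
togo([.5414,.2134,.161],-80); print(observe()['grip_width'])"
```

```text
3.4167 [0.5428 0.2139 0.1632] jaw bearing -79.9 j6 94.5 F [-0.3  0.2  0.3] M [ 0.02  0.   -0.03]
shift [-0.14  0.02  0.22] rv [-0.  -0.2  0.1]
0.3007083691841423
```

Request:
{"fn": "move_arm", "kwargs": {
  "steps": [
    {"x": -0.1,"y": 0,"z": 0.1,"rx": 0,"ry": 0,"rz": 0,"claw": -1},
    {"x": -0.1,"y": 0,"z": 0.1,"rx": 0,"ry": 0,"rz": 0,"claw": -1},
    {"x": -0.1,"y": 0,"z": 0.1,"rx": 0,"ry": 0,"rz": 0,"claw": -1},
    {"x": -0.1,"y": 0,"z": 0.1,"rx": 0,"ry": 0,"rz": 0,"claw": -1},
    {"x": -0.1,"y": 0,"z": 0.1,"rx": 0,"ry": 0,"rz": 0,"claw": -1}
  ]
}}

```text
clock: 3.83
position: [0.5423, 0.2137, 0.1619]
tool_rot: [0.996, 0.088, 0.002, -0.0]
force: [3.1, -0.3, 4.3]
grip_width: 0.196
```

```bash
python3 -c "
from h import *
togo([.5414,.2134,.161],-80); print(observe()['grip_width'])"
```

```text
3.8333 [0.5423 0.2137 0.1619] jaw bearing -79.9 j6 94.6 F [ 3.1 -0.3  4.3] M [ 0.08 -0.48  0.05]
shift [-0.1   0.01  0.09] rv [-0.  -0.3  0.1]
0.1964220709691246
```

Gripped: the opening is about 17 mm. Now I'll twist counter-clockwise (rz negative) by about 66° in total.

Request:
{"fn": "move_arm", "kwargs": {
  "steps": [
    {"x": 0,"y": 0,"z": 0,"rx": 0,"ry": 0,"rz": -4,"claw": -1},
    {"x": 0,"y": 0,"z": 0,"rx": 0,"ry": 0,"rz": -9,"claw": -1},
    {"x": 0,"y": 0,"z": 0,"rx": 0,"ry": 0,"rz": -14,"claw": -1},
    {"x": 0,"y": 0,"z": 0,"rx": 0,"ry": 0,"rz": -19,"claw": -1},
    {"x": 0,"y": 0,"z": 0,"rx": 0,"ry": 0,"rz": -24,"claw": -1}
  ]
}}

```text
clock: 4.25
position: [0.5421, 0.2142, 0.1615]
tool_rot: [0.956, 0.294, 0.002, -0.001]
force: [2.7, 2.2, 4.3]
grip_width: 0.206
```

```bash
python3 -c "
from h import *
togo([.5414,.2134,.161],-14); print(observe()['grip_width'])"
```

```text
4.25 [0.5421 0.2142 0.1615] jaw bearing -55.8 j6 70.3 F [2.7 2.2 4.3] M [ 0.35 -0.41 -0.09]
shift [-0.1   0.03  0.05] rv [  0.1  -0.2 -41.8]
0.2055689195390714
```

Request:
{"fn": "move_arm", "kwargs": {
  "steps": [
    {"x": 0,"y": 0,"z": 0,"rx": 0,"ry": 0,"rz": -5,"claw": -1},
    {"x": 0,"y": 0,"z": 0,"rx": 0,"ry": 0,"rz": -10,"claw": -1},
    {"x": 0,"y": 0,"z": 0,"rx": 0,"ry": 0,"rz": -15,"claw": -1},
    {"x": 0,"y": 0,"z": 0,"rx": 0,"ry": 0,"rz": -20,"claw": -1},
    {"x": 0,"y": 0,"z": 0,"rx": 0,"ry": 0,"rz": -25,"claw": -1}
  ]
}}

```text
clock: 4.67
position: [0.5416, 0.2147, 0.1613]
tool_rot: [0.869, 0.494, 0.002, -0.001]
force: [1.8, 3.0, 4.4]
grip_width: 0.198
```

Request:
{"fn": "move_arm", "kwargs": {
  "steps": [
    {"x": 0,"y": 0,"z": 0,"rx": 0,"ry": 0,"rz": -5,"claw": -1},
    {"x": 0,"y": 0,"z": 0,"rx": 0,"ry": 0,"rz": -10,"claw": -1},
    {"x": 0,"y": 0,"z": 0,"rx": 0,"ry": 0,"rz": -15,"claw": -1},
    {"x": 0,"y": 0,"z": 0,"rx": 0,"ry": 0,"rz": -17,"claw": -1},
    {"x": 0,"y": 0,"z": 0,"rx": 0,"ry": 0,"rz": -17,"claw": -1}
  ]
}}

```text
clock: 5.08
position: [0.5411, 0.2148, 0.1611]
tool_rot: [0.788, 0.616, 0.002, -0.001]
force: [1.2, 4.8, 4.8]
grip_width: 0.199
```

Run:
```python
from h import *
togo([.5414,.2134,.161],-14); print(observe()['grip_width'])
im,d=snapshot('top'); s=cv2.resize(im[140:280,80:230],(640,600),interpolation=cv2.INTER_CUBIC); cv2.imwrite('pics/t2.png',s[...,::-1])
```

```text
5.0833 [0.5411 0.2148 0.1611] jaw bearing -13.9 j6 28.5 F [1.2 4.8 4.8] M [ 0.72 -0.25  0.1 ]
shift [-0.13  0.06  0.01] rv [ 0.  -0.2  0.1]
0.19901627016988738
```

View pics/t2.png

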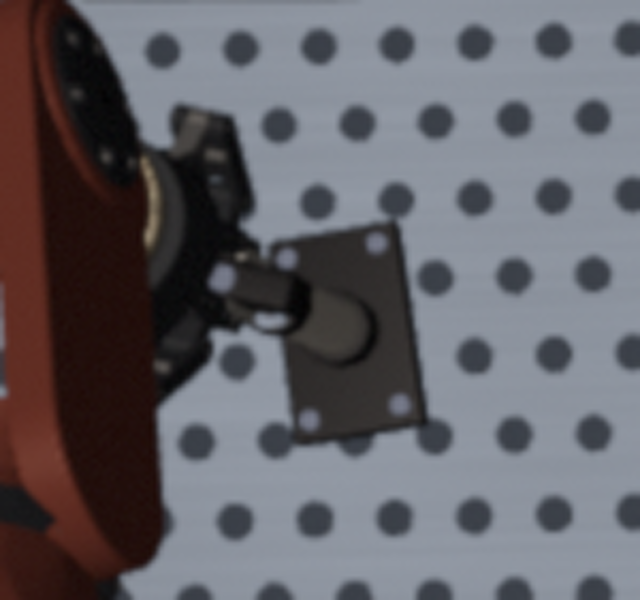

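The picture shows the bar head at (260,280) turned clearly across the foot, so the post is unlocked. Next is the lift of 46.5 mm.

Request:
{"fn": "move_arm", "kwargs": {
  "steps": [
    {"x": 0,"y": 0,"z": -0.6,"rx": 0,"ry": 0,"rz": 0,"claw": -1},
    {"x": 0,"y": 0,"z": -1.4,"rx": 0,"ry": 0,"rz": 0,"claw": -1},
    {"x": 0,"y": 0,"z": -2.2,"rx": 0,"ry": 0,"rz": 0,"claw": -1},
    {"x": 0,"y": 0,"z": -3,"rx": 0,"ry": 0,"rz": 0,"claw": -1},
    {"x": 0,"y": 0,"z": -3,"rx": 0,"ry": 0,"rz": 0,"claw": -1}
  ]
}}

```text
clock: 5.55
position: [0.5411, 0.2148, 0.1902]
tool_rot: [0.788, 0.616, 0.002, -0.001]
force: [2.9, 5.6, 2.7]
grip_width: 0.201
```

Request:
{"fn": "move_arm", "kwargs": {
  "steps": [
    {"x": 0,"y": 0,"z": -0.6,"rx": 0,"ry": 0,"rz": 0,"claw": -1},
    {"x": 0,"y": 0,"z": -1.2,"rx": 0,"ry": 0,"rz": 0,"claw": -1},
    {"x": 0,"y": 0,"z": -1.6,"rx": 0,"ry": 0,"rz": 0,"claw": -1},
    {"x": 0,"y": 0,"z": -1.6,"rx": 0,"ry": 0,"rz": 0,"claw": -1},
    {"x": 0,"y": 0,"z": -1.6,"rx": 0,"ry": 0,"rz": 0,"claw": -1}
  ]
}}

```text
clock: 5.97
position: [0.541, 0.2148, 0.2053]
tool_rot: [0.788, 0.616, 0.002, -0.001]
force: [5.1, 5.6, -0.4]
grip_width: 0.207
```

Run:
```python
from h import *
togo([.5414,.2134,.2075],-14); print(observe()['grip_width'])
for cam in ['scene','top','wrist']:
    m=camera_model(cam); im,d=snapshot(cam); v,u=np.mgrid[:480,:640]
    if cam!='top': cv2.imwrite(f'pics/{cam}3.png',im[...,::-1])
    P=np.stack([(u-m['cx'])/m['fx']*d,-(v-m['cy'])/m['fy']*d,-d,np.ones_like(d)],-1)@np.linalg.inv(np.array(m['view'])).T
    # bar strip: short side along tool; take its ends outside the 22 mm pads
    a=np.radians(76); ax=np.array([np.cos(a),np.sin(a)]); e=P[...,:2]-[.5414,.2134]
    l=e@ax; t=e@np.array([-ax[1],ax[0]])
    for sgn in (1,-1):
        k=(sgn*l>.016)&(sgn*l<.031)&(abs(t)<.007)&(d>0)&(P[...,2]>.18)&(P[...,2]<.26)
        if k.sum(): print(cam,sgn,k.sum(),np.percentile(P[k][:,2],[10,50,90]).round(4))
    k=(np.hypot(P[...,0]-.5715,P[...,1]+.2025)<.02)&(d>0)&(P[...,2]>.23)&(P[...,2]<.26)
    if k.sum(): print(cam,'ref',np.median(P[k][:,2]).round(4))
    for b in mark_of(cam,'post_grip')[:2]: print(cam,b)
```

```text
5.9667 [0.541  0.2148 0.2053] jaw bearing -14.0 j6 28.6 F [ 5.1  5.6 -0.4] M [ 0.94 -0.74  0.08]
shift [-0.12  0.07 -0.22] rv [ 0.  -0.2 -0. ]
0.2066242100051116
scene 1 81 [0.2335 0.2355 0.2376]
scene -1 82 [0.2338 0.2355 0.237 ]
scene ref 0.24
scene {'centre': [482.1, 345.8], 'conf': 0.9}
scene {'centre': [261.4, 226.1], 'conf': 0.22}
top -1 68 [0.232  0.2367 0.2391]
top ref 0.2415
top {'centre': [125.4, 202.9], 'conf': 0.68}
wrist 1 1460 [0.2344 0.2351 0.2359]
wrist -1 970 [0.2344 0.2351 0.2358]
wrist {'centre': [311.3, 325.2], 'conf': 0.71}
```

View pics/scene3.png

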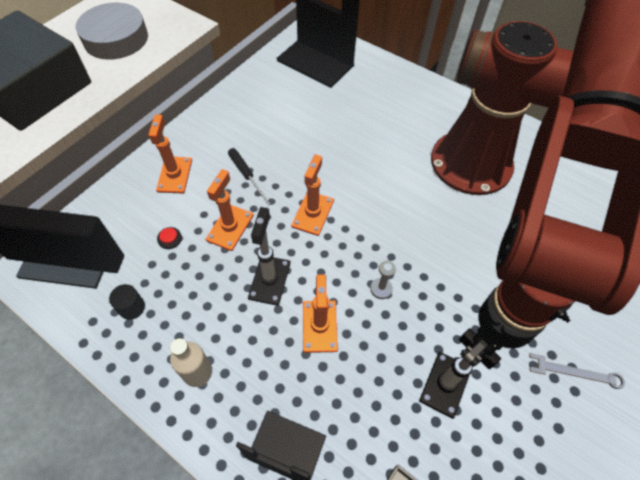

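In the scene picture the head at (482,346) is raised and gripped, and the reference at (262,222) is untouched. It is still about 4.5 mm low, so I'll add that and then twist back.

Request:
{"fn": "move_arm", "kwargs": {
  "steps": [
    {"x": 0,"y": 0.1,"z": -0.3,"rx": 0,"ry": 0,"rz": 0,"claw": -1},
    {"x": 0,"y": 0.1,"z": -0.5,"rx": 0,"ry": 0,"rz": 0,"claw": -1},
    {"x": 0,"y": 0.1,"z": -0.5,"rx": 0,"ry": 0,"rz": 0,"claw": -1},
    {"x": 0,"y": 0.1,"z": -0.5,"rx": 0,"ry": 0,"rz": 0,"claw": -1},
    {"x": 0,"y": 0.1,"z": -0.5,"rx": 0,"ry": 0,"rz": 0,"claw": -1}
  ]
}}

```text
clock: 6.68
position: [0.541, 0.2147, 0.2092]
tool_rot: [0.788, 0.616, 0.001, -0.002]
force: [4.1, 6.5, -3.2]
grip_width: 0.201
```

Request:
{"fn": "move_arm", "kwargs": {
  "steps": [
    {"x": 0,"y": 0,"z": 0,"rx": 0,"ry": 0,"rz": 5,"claw": -1},
    {"x": 0,"y": 0,"z": 0,"rx": 0,"ry": 0,"rz": 10,"claw": -1},
    {"x": 0,"y": 0,"z": 0,"rx": 0,"ry": 0,"rz": 15,"claw": -1},
    {"x": 0,"y": 0,"z": 0,"rx": 0,"ry": 0,"rz": 20,"claw": -1},
    {"x": 0,"y": 0,"z": 0,"rx": 0,"ry": 0,"rz": 25,"claw": -1}
  ]
}}

```text
clock: 7.1
position: [0.5416, 0.2145, 0.2092]
tool_rot: [0.903, 0.429, 0.001, -0.001]
force: [5.4, 6.2, -5.2]
grip_width: 0.203
```

Request:
{"fn": "move_arm", "kwargs": {
  "steps": [
    {"x": 0,"y": 0,"z": 0,"rx": 0,"ry": 0,"rz": 5,"claw": -1},
    {"x": 0,"y": 0,"z": 0,"rx": 0,"ry": 0,"rz": 10,"claw": -1},
    {"x": 0,"y": 0,"z": 0,"rx": 0,"ry": 0,"rz": 15,"claw": -1},
    {"x": 0,"y": 0,"z": 0,"rx": 0,"ry": 0,"rz": 20,"claw": -1},
    {"x": 0,"y": 0,"z": 0,"rx": 0,"ry": 0,"rz": 25,"claw": -1}
  ]
}}

```text
clock: 7.52
position: [0.542, 0.2139, 0.2092]
tool_rot: [0.975, 0.223, 0.001, -0.001]
force: [6.0, 4.1, -3.7]
grip_width: 0.203
```

```bash
python3 -c "
from h import *
togo([.5414,.2134,.21],-81); print(observe()['grip_width'])"
```

```text
7.5167 [0.542  0.2139 0.2092] jaw bearing -64.2 j6 78.8 F [ 6.   4.1 -3.7] M [ 0.8  -1.12  0.14]
shift [-0.08  0.02 -0.08] rv [-0.1 -0.1 16.8]
0.20254720469569615
```

Request:
{"fn": "move_arm", "kwargs": {
  "steps": [
    {"x": 0,"y": 0,"z": 0,"rx": 0,"ry": 0,"rz": 5,"claw": -1},
    {"x": 0,"y": 0,"z": 0,"rx": 0,"ry": 0,"rz": 10,"claw": -1},
    {"x": 0,"y": 0,"z": 0,"rx": 0,"ry": 0,"rz": 14,"claw": -1},
    {"x": 0,"y": 0,"z": 0,"rx": 0,"ry": 0,"rz": 17,"claw": -1},
    {"x": 0,"y": 0,"z": 0,"rx": 0,"ry": 0,"rz": 17,"claw": -1}
  ]
}}

```text
clock: 7.93
position: [0.5422, 0.2135, 0.2092]
tool_rot: [0.997, 0.077, 0.001, -0.001]
force: [6.9, 4.1, -4.3]
grip_width: 0.199
```

Run:
```python
from h import *
togo([.5414,.2134,.21],-81); print(observe()['grip_width'])
m=camera_model('wrist'); im,d=snapshot('wrist'); v,u=np.mgrid[:480,:640]
P=np.stack([(u-m['cx'])/m['fx']*d,-(v-m['cy'])/m['fy']*d,-d,np.ones_like(d)],-1)@np.linalg.inv(np.array(m['view'])).T
k=(np.hypot(P[...,0]-.5414,P[...,1]-.2134)<.04)&(d>0)&(abs(P[...,2]-.24)<.006)
print(k.sum(),np.median(P[k][:,2]),cv2.minAreaRect((P[k][:,:2]*1000).astype(np.float32)))
```

```text
7.9333 [0.5422 0.2135 0.2092] jaw bearing -81.1 j6 95.7 F [ 6.9  4.1 -4.3] M [ 0.66 -1.17 -0.12]
shift [-0.08  0.   -0.08] rv [-0.1 -0.1 -0.1]
0.19947797604027168
7590 0.23899766598854313 ((541.9764404296875, 215.92628479003906), (41.65414810180664, 63.96834182739258), 78.803955078125)
```

Request:
{"fn": "move_arm", "kwargs": {
  "steps": [
    {"x": 0,"y": 0,"z": 0,"rx": 0,"ry": 0,"rz": 1,"claw": -1},
    {"x": 0,"y": 0,"z": 0,"rx": 0,"ry": 0,"rz": 2,"claw": -1},
    {"x": 0,"y": 0,"z": 0,"rx": 0,"ry": 0,"rz": 2,"claw": -1},
    {"x": 0,"y": 0,"z": 0,"rx": 0,"ry": 0,"rz": 0.5,"claw": -1},
    {"x": 0,"y": 0,"z": 0,"rx": 0,"ry": 0,"rz": 0.5,"claw": -1}
  ]
}}

```text
clock: 8.4
position: [0.5422, 0.2135, 0.2092]
tool_rot: [0.997, 0.074, 0.001, -0.0]
force: [7.4, 2.9, -3.7]
grip_width: 0.201
```

Request:
{"fn": "move_arm", "kwargs": {
  "steps": [
    {"x": 0,"y": 0,"z": 0,"rx": 0,"ry": 0,"rz": 0,"claw": -0.3},
    {"x": 0,"y": 0,"z": 0,"rx": 0,"ry": 0,"rz": 0,"claw": 0.3},
    {"x": 0,"y": 0,"z": 0,"rx": 0,"ry": 0,"rz": 0,"claw": 1},
    {"x": 0,"y": 0,"z": 0,"rx": 0,"ry": 0,"rz": 0,"claw": 1},
    {"x": 0,"y": 0,"z": 0,"rx": 0,"ry": 0,"rz": 0,"claw": 1}
  ]
}}

```text
clock: 8.82
position: [0.541, 0.2127, 0.2108]
tool_rot: [0.997, 0.074, -0.001, 0.0]
force: [-0.1, -0.4, 0.1]
grip_width: 0.893
```

Request:
{"fn": "move_arm", "kwargs": {
  "steps": [
    {"x": 0,"y": 0,"z": 0,"rx": 0,"ry": 0,"rz": 0,"claw": 1},
    {"x": 0,"y": 0,"z": 0,"rx": 0,"ry": 0,"rz": 0,"claw": 1},
    {"x": 0,"y": 0,"z": -1.5,"rx": 0,"ry": 0,"rz": 0,"claw": 1},
    {"x": 0,"y": 0,"z": -4,"rx": 0,"ry": 0,"rz": 0,"claw": 1},
    {"x": 0,"y": 0,"z": -7,"rx": 0,"ry": 0,"rz": 0,"claw": 1}
  ]
}}

```text
clock: 9.23
position: [0.5399, 0.2126, 0.2795]
tool_rot: [0.997, 0.075, -0.003, 0.001]
force: [0.6, 1.0, -0.0]
grip_width: 0.997
```

Request:
{"fn": "move_arm", "kwargs": {
  "steps": [
    {"x": 0,"y": 0,"z": -1,"rx": 0,"ry": 0,"rz": 0,"claw": 1},
    {"x": 0,"y": 0,"z": -2,"rx": 0,"ry": 0,"rz": 0,"claw": 1},
    {"x": 0,"y": 0,"z": -3,"rx": 0,"ry": 0,"rz": 0,"claw": 1},
    {"x": 0,"y": 0,"z": -3,"rx": 0,"ry": 0,"rz": 0,"claw": 1},
    {"x": 0,"y": 0,"z": -3,"rx": 0,"ry": 0,"rz": 0,"claw": 1}
  ]
}}

```text
clock: 9.65
position: [0.5413, 0.213, 0.3107]
tool_rot: [0.997, 0.075, -0.0, 0.0]
force: [-0.2, -0.5, 0.2]
grip_width: 1.0
```

Run:
```python
from h import *
togo([.5414,.2134,.31],-81)
for cam in ['scene','wrist']:
    m=camera_model(cam); im,d=snapshot(cam); v,u=np.mgrid[:480,:640]
    cv2.imwrite(f'pics/{cam}4.png',im[...,::-1])
    P=np.stack([(u-m['cx'])/m['fx']*d,-(v-m['cy'])/m['fy']*d,-d,np.ones_like(d)],-1)@np.linalg.inv(np.array(m['view'])).T
    for n,c in {'short':(.5414,.2134),'ref':(.5715,-.2025)}.items():
        k=(np.hypot(P[...,0]-c[0],P[...,1]-c[1])<.045)&(d>0)&(abs(P[...,2]-.241)<.008)
        if k.sum(): print(cam,n,k.sum(),np.median(P[k][:,2]).round(4),cv2.minAreaRect((P[k][:,:2]*1000).astype(np.float32)))
```

```text
9.65 [0.5413 0.213  0.3107] jaw bearing -81.4 j6 96.0 F [-0.2 -0.5  0.2] M [ 0.04 -0.03 -0.03]
shift [ 0.01 -0.04  0.07] rv [ 0.   0.  -0.4]
scene short 503 0.2393 ((541.583984375, 213.4417724609375), (65.0621337890625, 18.56382942199707), 9.11546516418457)
scene ref 336 0.2399 ((571.0109252929688, -201.8984832763672), (63.258331298828125, 18.373159408569336), 24.807897567749023)
wrist short 2405 0.2391 ((541.3257446289062, 213.34486389160156), (63.868221282958984, 18.020042419433594), 8.631559371948242)
```

View pics/wrist4.png

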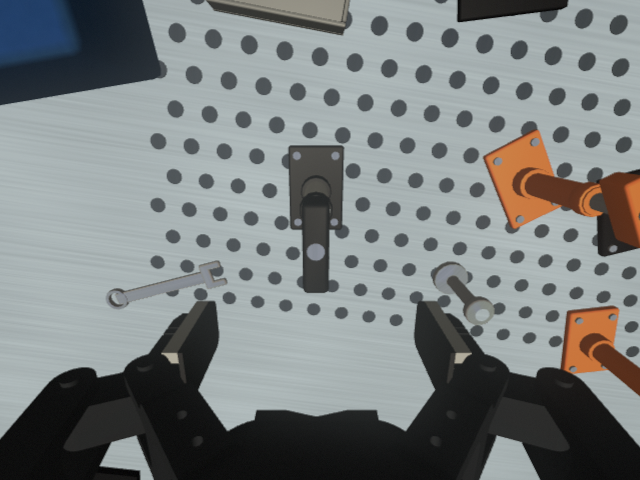

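The wrist picture shows the raised bar at (316,245), in line with its foot, with the open gripper clear above it. The head tops read 0.2393 for the short post and 0.2399 for the reference.

```bash
python3 -c "
from bench import close_job
print(close_job())"
```

```text
the job is handed in; nothing more can be done
None
```

The job is done and handed in at about 9.7 s on the robot's clock; no verdict is reported.

I gripped the short black post's bar head, twisted it about 66° counter-clockwise and slid it up about 46.5 mm. I then twisted it back to the stop, let go and backed off about 10 cm above it.

Last checks:
- **Height:** the scene camera puts the short head's top at 0.2393 m and the reference's at 0.2399 m, under 1 mm apart.
- **Lock:** the bar lies at 8.6–9.1° and its foot at 9.1°, so it is back in line and locked.
- **Taller post:** its head reads within about 1 mm of where it started.
- **Contact:** the measured force is near zero and the gripper is open and clear.

The top camera reads heights about 2 mm higher than the scene camera for both posts, which cancels in the comparison. No check failed.

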